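Feed a coated disc into a die nest on a paddle

TASK

The steel disc on the small aluminium rest is freshly coated, so fingers must not touch it: take the feeding paddle by its red grip, slide the tongue under the disc until the paddle's two dowels meet the rim, and carry the disc balanced and level to the open die set. Set it on the nest's ledges and push it along them with the paddle, past the spring plunger, until you feel the end stop; hold it pressed there for half a second with about 7 N on top of the drag of sliding, never over 12 N on the stop. Then drop the tongue clear and draw it straight out so that the disc stays flat against the stop, and lay the paddle flat on the table well clear of the die set, without knocking the die set or moving anything else.

Things in the scene. Friction and masses are not known exactly. Their poses are not given: they have to be found in the camera images.
- paddle: Feeding paddle, loose flat steel tool, 0.26 kg, lying on the table. Origin: on its underside, right under the place of the disc's centre; x to the tip, z up. Plate 4 mm thick: tongue 34 mm wide from x = -70 to 22 mm, rounded tip at 34; foot plate 44 wide behind it to x = -119. Two polished upright dowels (7 mm thick, 13 mm tall) at x = -32, y = +-13 mm touch the rim of a disc centred over the origin.
- grip (a point): Point 60 mm above the paddle's underside and 90 mm behind its origin, in its upright red grip with a black cap: 26 mm (paddle x) by 34 mm (y), flat faces 12 to 84 mm above the underside, cap top at 89 mm. Gripped front and back, across its 26 mm, it resists pitching best.
- disc: Loose turned steel disc with a bore, 62 mm across, 12 mm thick, about 0.2 kg, freshly coated. Origin: centre of its underside, z up. It starts lying flat on the rest.
- rest: Fixed aluminium rest, 96 by 90 mm. Origin: centre of its underside; the tongue is slid in along its +x (open at -x). Two ledges, tops 45 mm above the table, at y = +-22 to +-34 mm; between them a slot 44 mm wide, free down to 8 mm above the table. Two thin dowels at the back, 6 mm above the ledges, stop the disc when its centre is over the origin; it starts 3 to 7 mm short of them.
- nest: Fixed open steel die set, 172 by 136 by 127 mm. Origin: on the table under the centre of a disc fully home; x = feed direction (open at -x), z up. Two ledges, tops 45 mm up, from x = -62 to 44 mm; between them a slot 44 mm wide, free down to 18 mm above the table. Upper plate from x = -14 mm on (86 to 106 mm up, shank to 127), with a punch down to 75 mm over the home place.
- entry (a point): Point at the front end of the nest's ledges, level with their tops, on the centre line, 62 mm before home. Guide walls (tops 57 mm above the table) flare from about 75 mm apart here (their ends reach 3 mm further out) to 65 mm apart from 32 mm before home on.
- stop: Dark end stop block of the nest, fixed; its origin coincides with that of the nest. Its upright face is at x = 31 mm in the nest's frame, 52 mm wide, 45 to 59 mm above the table. A disc touching it has its centre at x = 0. Sideways or downward load on the paddle is lost in friction on walls and ledges and does not reach the stop.
- plunger (a joint): Round-nosed spring plunger in the nest's left (+y) wall, 5 mm before home, 51 mm above the table, pointing to -y; 0 when out, grows (m, up to 0.008) as pushed in. The disc meets it 22 to 27 mm before home and presses it in 2.5 to 5 mm; it then presses the disc on the right wall with 4 to 6 N: a drag of some 2 to 7 N on the push before the stop is felt, which later holds the disc.
- thread_lock: Bystander: small red bottle with a black tip, 36 mm across, 104 mm tall; origin centre of its base.
- piston: Bystander: white piston with a steel stem, 65 mm across, 103 mm tall; origin centre of its base (loose one, left of the rest).
- spring_unit: Bystander: assembled spring unit, 65 mm across, 147 mm tall, at the right; origin centre of its base.
Mind the look-alikes: they are no part of the job. Leave any blue look-alike of the paddle alone. What is shaped like the disc but orange is not meant.

How it is judged:
On the way, in this order (a step that is already met when the one before it is completed fails the run):
1. the disc rides on the paddle, lifted clear of the rest (height (world z) of disc above 0.055 m and contact force between disc and paddle above 0.5 N and contact force between disc and rest below 0.05 N), for 0.3 s.
2. the paddle presses the disc home against the end stop with over 5 N (contact force between disc and stop above 5 N and contact force between disc and paddle above 1 N and x of disc in the frame of nest above -0.0025 m), for 0.3 s.
At the end, for the whole second after the job is handed in: The disc lies flat on the nest's ledges, its centre within 2 mm of home along the feed and 5 mm across, with the plunger pressed in over 1.5 mm, holding it; the paddle lies flat on the table, its origin over 130 mm from the nest's; all at rest (x of disc in the frame of nest between -0.002 and 0.003 m and y of disc in the frame of nest between -0.005 and 0.005 m and z of disc in the frame of nest between 0.042 and 0.048 m and angle between each of disc, paddle's own z axis and vertical below 0.06 rad and linear speed of each of disc, paddle below 0.01 m/s and value of joint plunger above 0.0015 m and contact force between disc and paddle below 0.05 N and height (world z) of paddle below 0.005 m and horizontal distance between paddle and nest above 0.13 m and contact force between paddle and nest below 0.05 N); the robot touches nothing.
It fails at once if the fingers or the arm touch the coated disc (contact force between any of the fingers, the arm and disc above 0.3 N).
It fails at once if the disc is tilted by more than 0.2 rad or falls (angle between disc's own z axis and vertical above 0.2 rad or height (world z) of disc below 0.03 m).
It fails at once if the disc is pressed on the end stop with more than 12 N (contact force between disc and stop above 12 N).
It fails at once if the paddle presses on the die set with more than 12 N, or the gripper or arm with more than 5 N (contact force between paddle and nest above 12 N or contact force between any of the fingers, the arm and nest above 5 N).
It fails at once if a bystander is shifted by more than 20 mm or tipped (distance of any of thread_lock, piston, spring_unit from where it was at the start of the episode above 0.02 m or angle between any of thread_lock, piston, spring_unit's own z axis and vertical above 0.4 rad).
It also fails if it takes over 72 s, if anything falls off the work surface, if the arm or the gripper's body presses on something with over 40 N, if the wrist force passes 120 N, or if a joint passes its speed limit or range.

ROBOT

A 7-joint arm with a two-finger parallel gripper is mounted at the origin on a cart in front of the work surface, level with it; the furniture and walls round the work are solid. World frame = base frame: x ahead of the robot, y to its left, z up, the work surface at z = 0. Lengths are in m, angles in rad, forces in N, time in s.
With the tool pointing down it reaches from about 0.425 to 0.825 m from the base axis. Payload 3.6 kg.
Tool frame: the origin (TCP) lies where the fingers leave the gripper's body, on its centre line; the fingertips stand 73 mm ahead of it and the grasp point (between the pads) lies 54 mm ahead of it; z points along the fingers, y is the line along which they close (so a half turn about z gives the same grasp; the last joint's range is limited). The gripper opens to 85 mm and grips with 20 to 120 N. Pads are 22 mm wide; open, the fingers measure 114 mm over their backs; the gripper's body (76 mm by 85 mm) begins 54 mm behind the grasp point. The pads swing forward as they close: fully open they stand 13 mm farther back than shut.
Start: joints at [-1.28, 0.615, -0.013, 1.423, 0.008, 1.103, -0.04], TCP at [0.202, 0.618, 0.304] pointing down, gripper open.
Joint ranges: [-3.12, 3.12], [-0.3, 2.06], [-1.34, 1.32], [0.26, 2.42], [-1.36, 4.5], [0.01, 1.98], [-2.84, 2.84]. Speed limits (rad/s): [2.79, 2.79, 3.14, 3.14, 3.14, 3.14, 3.14].

INTERFACE

Orientations are given as a unit quaternion [x, y, z, w].
In Python, from station import arm, snapshot, camera_info, ticket gives the robot as it stands. Calls block until the motion is done:
- arm.movep(position, orientation): joint-space move of the TCP to a pose.
- arm.line_to(position, velocity=0.15, ori=None): straight line of the TCP; ori=None keeps the orientation; velocity is the mean speed in m/s.
- arm.move_j(angles): joint-space move.
- arm.move_gripper(opening, effort=None): opening from 0.0 (shut) to 1.0 (fully open); effort is the grip in N (None keeps the last); returns when the fingers have stopped.
- arm.pause(seconds).
- arm.ik(position, orientation): joint angles nearest the present ones, or None.
- snapshot(name): name is "scene" or "top" or "wrist"; returns the picture (480x640x3 uint8, blue, green, red); there is no depth.
- camera_info(name): a dict with "fx", "fy", "cx", "cy" (pixels), "R" (3x3) and "t" (3): a world point X has camera coordinates R X + t; the wrist camera has in their place "T_tool_cam" (4x4, takes a point from camera to tool coordinates, whose origin is the TCP and whose axes are the flange's). Camera axes: x right, y down, z forward; pixel columns grow to the right and rows downward; lengths in m; the calibration is good to about 2 mm. A picture is of the moment at which its call begins: read the wrist's pose just before it. camera_info takes no time and is no camera call.
A pose or a line that the arm cannot do raises arm.MotionError and nothing moves.
- ticket.finish_job(): hands the job in; it is judged then, once.
Readings, each from a call of its own:
- arm.read_time(): time.
- arm.read_joint_positions(): joint angles.
- arm.read_dq(): joint speeds.
- arm.read_effort(): joint torques, N m.
- arm.read_tool_pos(): TCP position.
- arm.read_eef_rot(): TCP orientation.
- arm.read_ft_force(): force on the tool from outside, world axes, zero at the start.
- arm.read_wrist_torque(): the same for the moment, N m.
- arm.read_opening(): opening from 0.0 (shut) to 1.0 (fully open).
- arm.read_finger_force(): force on a finger pad.
Only numpy, scipy, OpenCV 4.12 (cv2) and the standard library are available. Lean on these libraries where they do the work, as an engineer would, in place of code of your own. Each camera call takes 0.05 s, during which the arm holds its last target. There are 200 camera calls.

## Working session

There is one attempt and no reset: what is moved stays moved. The work goes in short steps, each a Python script; the robot and the scene stay as the last script left them, time stands still between calls to the robot, and variables do not carry over. Pictures are saved under pics/ and viewed, at most 10 in all, crops included, and the job is handed in when it is done.

```bash
mkdir -p pics; ls
python3 - <<'E'
from station import arm,snapshot,camera_info
import cv2,numpy as np
for n in ["scene","top"]:
    cv2.imwrite(f"pics/{n}0.png",snapshot(n)); c=camera_info(n); print(n,{k:np.round(v,4).tolist() for k,v in c.items()})
print(camera_info("wrist"),arm.read_time(),arm.read_eef_rot(),arm.read_tool_pos())
E
```

```text
pics
scene {'fx': 624.3717, 'fy': 624.3717, 'cx': 320.8161, 'cy': 233.1239, 'R': [[-0.8753, -0.4832, -0.0211], [-0.2824, 0.546, -0.7887], [0.3926, -0.6844, -0.6144]], 't': [0.4753, 0.2, 1.3998]}
top {'fx': 498.7953, 'fy': 498.7953, 'cx': 326.5956, 'cy': 238.9088, 'R': [[0.0121, -0.9999, -0.009], [-0.9953, -0.0112, -0.0962], [0.0961, 0.0101, -0.9953]], 't': [0.0137, 0.5643, 1.1943]}
{'fx': 428.38072568956244, 'fy': 428.38072568956244, 'cx': 320.9825807848812, 'cy': 238.45629132293928, 'T_tool_cam': array([[ 1.17841103e-03, -9.57645105e-01, -2.87948719e-01,
         7.44362496e-02],
       [ 9.99999191e-01,  1.26654410e-03, -1.19777169e-04,
        -1.02513674e-03],
       [ 4.79403770e-04, -2.87948345e-01,  9.57645822e-01,
        -6.92139404e-02],
       [ 0.00000000e+00,  0.00000000e+00,  0.00000000e+00,
         1.00000000e+00]])} 0.1 [ 1.57720087e-01  9.87483137e-01 -1.18256911e-03 -1.73834170e-04] [0.20233025 0.61715688 0.30282519]
```

View pics/top0.png

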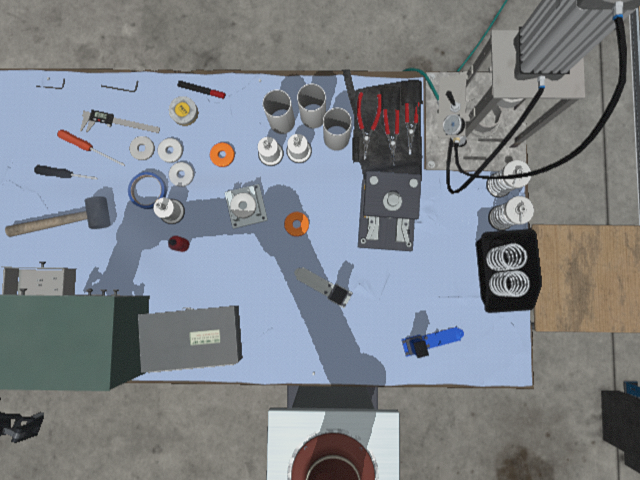

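View pics/scene0.png

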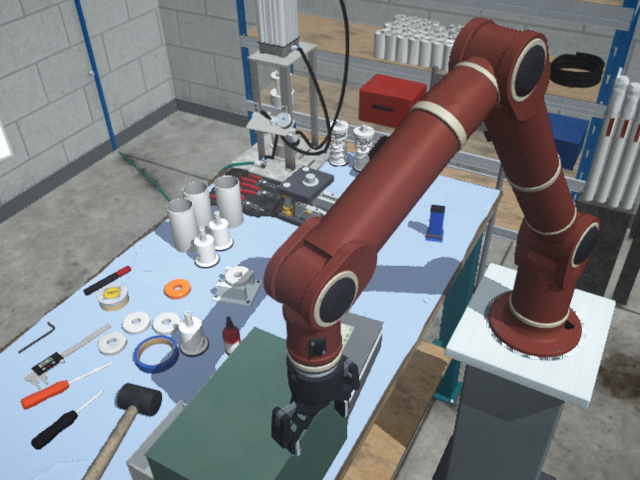

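The top view has the steel paddle (black cap, red grip) at about (340,293), with its tongue pointing to (300,270). Its blue look-alike is at (430,340). The coated disc on the rest is at (243,204). Look-alikes for it are the orange rings at (297,223) and (221,154) and the loose grey rings at (141,148), (170,150) and (181,174). The die set is at (392,210), open towards the robot. I choose the grey paddle and the disc on the rest, and check both in a close crop.

Run:
```python
import cv2,numpy as np
a=cv2.imread("pics/top0.png")
c1=cv2.resize(a[165:315,215:425],None,fx=3.8,fy=3.8,interpolation=cv2.INTER_CUBIC)
cv2.imwrite("pics/crop1.png",c1);print(c1.shape)
```

```text
(570, 798, 3)
```

View pics/crop1.png

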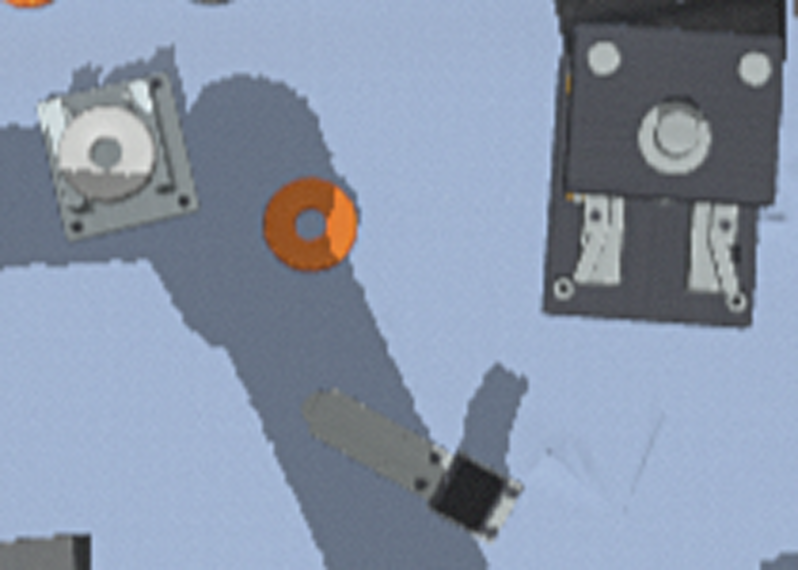

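The crop confirms the choice: a grey tongue with its tip at about crop (312,400), dowels, and a black cap at (470,495). The disc sits on the turned rest at (105,152), and the nest's mouth faces down in the image. Next are coarse positions, then close looks with the wrist camera.

```bash
cat > h.py <<'E'
from station import arm,snapshot,camera_info,ticket
import cv2,numpy as np
from scipy.spatial.transform import Rotation as Ro
def cam(n):
    c=camera_info(n)
    if n=="wrist":
        T=np.eye(4);T[:3,:3]=Ro.from_quat(arm.read_eef_rot()).as_matrix();T[:3,3]=arm.read_tool_pos()
        M=T@c["T_tool_cam"];R=M[:3,:3].T;t=-R@M[:3,3]
    else: R,t=np.array(c["R"]),np.array(c["t"])
    return dict(f=c["fx"],cx=c["cx"],cy=c["cy"],R=R,t=t)
def ray(c,uv,z):
    d=c["R"].T@np.array([(uv[0]-c["cx"])/c["f"],(uv[1]-c["cy"])/c["f"],1]);o=-c["R"].T@c["t"]
    return o+d*(z-o[2])/d[2]
def proj(c,X):
    p=c["R"]@np.asarray(X)+c["t"];return np.array([c["f"]*p[0]/p[2]+c["cx"],c["f"]*p[1]/p[2]+c["cy"]])
def q(th):  # tool down, tool y along world heading th
    return (Ro.from_euler('z',th+np.pi/2)*Ro.from_quat([1,0,0,0])).as_quat()
def shoot(name):
    c=cam("wrist");im=snapshot("wrist");cv2.imwrite(f"pics/{name}.png",im)
    np.savez(f"pics/{name}.npz",**c);return c,im
E
python3 - <<'E'
from h import *
c=cam("top")
for n,uv,z in [("cap",(338.7,295.3),.089),("tip",(297.5,270.5),.004),("disc",(243,205),.057),("nest shank",(393,200),.127),("bottle",(179,243),.05),("nestfrontL",(358.5,247),.0),("nestfrontR",(412,250),.0),("springs",(500,180),.1)]: print(n,ray(c,uv,z).round(4))
for p,th in [((.5,.2,.35),0.3),((.45,0.03,.35),.5),((.45,-.1,.35),0)]:
    print(arm.ik(list(p),q(th)))
E
```

```text
cap [ 0.4282 -0.0097  0.089 ]
tip [0.4867 0.0918 0.004 ]
disc [0.641  0.2224 0.057 ]
nest shank [ 0.6446 -0.1299  0.127 ]
bottle [0.548  0.3753 0.05  ]
nestfrontL [ 0.5473 -0.0594  0.    ]
nestfrontR [ 0.5413 -0.1928  0.    ]
springs [ 0.699  -0.3814  0.1   ]
[-0.64952388  0.40914451  0.3357362   1.68641904 -0.14986844  1.07133979
  0.03250662]
[-0.41348206  0.26781206  0.3853335   1.90438246 -0.11913846  0.99146841
  0.52481338]
[-0.37521974  0.33151436  0.74051081  1.8873822  -0.2605066   1.02081115
  0.47592914]
```

```bash
python3 - <<'E'
from h import *
for n,p,th in [("rest",(.58,.21,.33),.25),("nest",(.52,-.12,.33),0),("pad",(.46,.02,.30),1.05)]:
    arm.movep(list(p),q(th)); shoot(n); print(n,arm.read_time(),arm.read_tool_pos(),arm.read_joint_positions().round(2) if hasattr(arm.read_joint_positions(),'round') else arm.read_joint_positions())
E
python3 -c "
import cv2,numpy as np
a=[cv2.imread(f'pics/{n}.png') for n in('rest','nest','pad')]
print([x.shape for x in a])
"
```

```text
rest 2.15 [0.57936742 0.21196783 0.32975879] [-0.57  0.55  0.32  1.5  -0.18  1.12  0.03]
nest 3.4667 [ 0.52095578 -0.11769866  0.32977762] [-0.11  0.43  0.43  1.73 -0.21  1.02  0.4 ]
pad 4.1833 [0.46086217 0.01964746 0.30027681] [-0.2   0.33  0.15  1.95 -0.06  0.86  1.03]
[(480, 640, 3), (480, 640, 3), (480, 640, 3)]
```

View pics/rest.png

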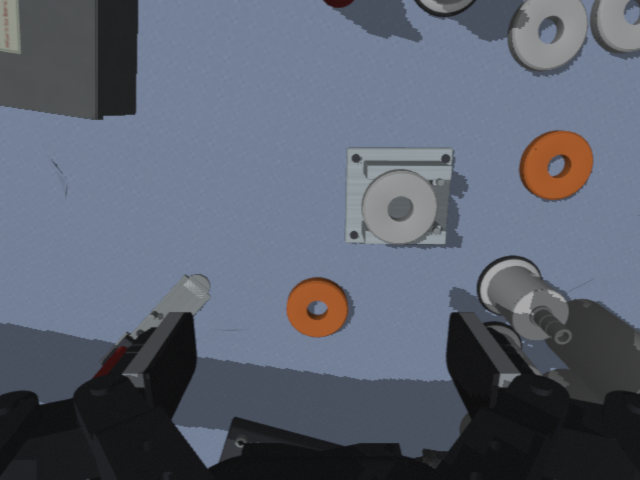

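View pics/nest.png

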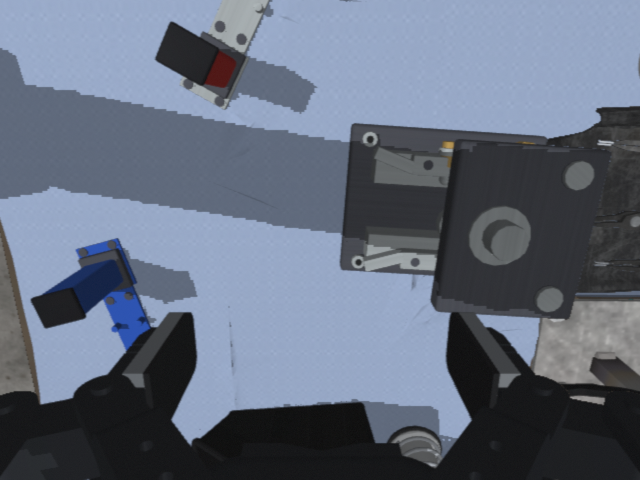

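View pics/pad.png

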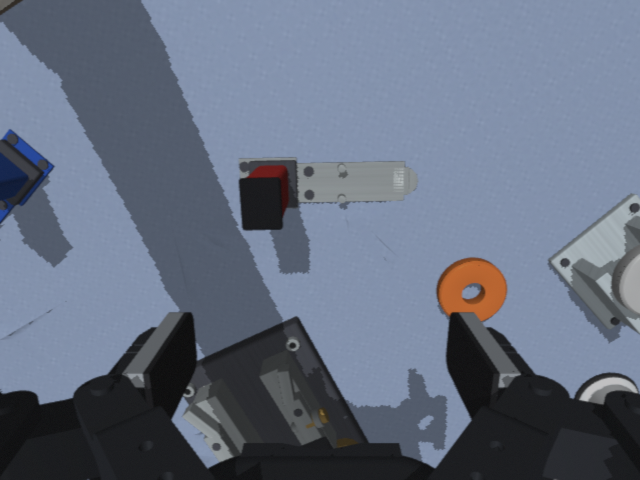

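The three close views show:
- **Rest:** plate corners at (347,149), (453,150), (447,244) and (346,243). The back dowels are on the right at about (440,182) and (440,230), and the disc is at (400,207).
- **Nest:** shank at (503,240), and plate front corners at (352,125) and (342,268).
- **Paddle:** cap at (261,204), tongue from 300 to 415 in columns, dowels at (342,168) and (342,200).

Now I fit these by masks.

Run:
```python
from h import *
L=lambda n:(dict(np.load(f"pics/{n}.npz")),cv2.imread(f"pics/{n}.png"))
def hd(a,b): d=b-a; return np.arctan2(d[1],d[0])
# paddle
c,im=L("pad"); hsv=cv2.cvtColor(im,cv2.COLOR_BGR2HSV); g=im.max(2)
m=np.zeros(g.shape,np.uint8); m[150:250,225:300]=(g[150:250,225:300]<45)*255
cn=max(cv2.findContours(m,0,2)[0],key=cv2.contourArea); print("cap rect",cv2.minAreaRect(cn)); 
r=cv2.minAreaRect(cn); print("cap",ray(c,r[0],.089),[ray(c,p,.089)[:2].round(4) for p in cv2.boxPoints(r)])
m=((hsv[...,1]<50)*255).astype(np.uint8); k=np.zeros_like(m);k[150:215,302:425]=m[150:215,302:425]
cols=range(310,398,4); e=[]
for u in cols:
    v=np.where(k[:,u])[0]; e.append((u,v.min()-.0,v.max()+1.))
e=np.array(e); lo=np.polyfit(e[:,0],e[:,1],1);hi=np.polyfit(e[:,0],e[:,2],1)
A,B=[ray(c,(u,(np.polyval(lo,u)+np.polyval(hi,u))/2-.5),.004) for u in(312,396)]
print("tongue width",np.linalg.norm(ray(c,(350,np.polyval(lo,350)),.004)-ray(c,(350,np.polyval(hi,350)),.004)),"mid",A,B,"heading",hd(A,B)); 
us=np.where(k.any(0))[0].max(); tip=ray(c,(us+.5,(np.polyval(lo,us)+np.polyval(hi,us))/2),.004); print("tip",us,tip)
for uv in [(342,169),(342,200)]: print("dowel top",ray(c,uv,.017))
# rest
c,im=L("rest");hsv=cv2.cvtColor(im,cv2.COLOR_BGR2HSV)
print("tbl",hsv[120,300],hsv[200,360],hsv[230,470])
m=np.zeros(g.shape,np.uint8); m[135:255,335:462]=(hsv[135:255,335:462,1]<55)*255
cn=max(cv2.findContours(m,0,2)[0],key=cv2.contourArea); r=cv2.minAreaRect(cn);print("rest",r)
for p in [(347,149),(453,150),(447,244),(346,243)]: print(ray(c,p,.008).round(4))
gr=cv2.GaussianBlur(cv2.cvtColor(im,cv2.COLOR_BGR2GRAY),(3,3),0)
h=cv2.HoughCircles(gr[130:260,330:470],cv2.HOUGH_GRADIENT,1,30,param1=100,param2=15,minRadius=32,maxRadius=42)
print(h); 
for x in h[0][:2]: p=ray(c,(x[0]+330,x[1]+130),.057);print("disc",p,"r",x[2]*(c["t"]@c["t"])**0)
# nest
c,im=L("nest"); t=cam("top")
print("shank w",ray(c,(505,241),.127),"top",ray(t,(393.5,199.5),.127))
for p in [(455,139),(610,150),(570,319),(433,306)]: print("plate",ray(c,p,.106).round(4))
for p in [(352,125),(342,268)]: print("base",ray(c,p,.018).round(4))
for p in [(370,139),(358,262)]: print("screw",ray(c,p,.018).round(4),ray(c,p,.02).round(4))
cv2.imwrite("pics/cnest.png",cv2.resize(im[110:330,330:625],None,fx=2.7,fy=2.7,interpolation=cv2.INTER_CUBIC))
```

```text
cap rect ((261.0, 203.0), (50.0, 42.0), 90.0)
cap [ 0.42764868 -0.00805094  0.089     ] [array([ 0.4066, -0.0111]), array([0.4203, 0.0128]), array([ 0.4494, -0.0049]), array([ 0.4352, -0.0296])]
tongue width 0.034682175973234246 mid [0.44373132 0.01994622 0.004     ] [0.47802861 0.08316454 0.004     ] heading 1.0737130408136675
tip 418 [0.48759556 0.09987778 0.004     ]
dowel top [0.44474384 0.04806383 0.017     ]
dowel top [0.46735035 0.03557302 0.017     ]
tbl [110  60 148] [101  23 156] [109  61 150]
rest ((398.49981689453125, 195.50979614257812), (107.54795837402344, 99.02018737792969), 1.1233028173446655)
[0.5903 0.2558 0.008 ]
[0.6825 0.2789 0.008 ]
[0.7068 0.1939 0.008 ]
[0.6131 0.1705 0.008 ]
[[[69.5 77.5 35.9]]]
disc [0.64049905 0.22474076 0.057     ] r 35.900001525878906
shank w [ 0.64194654 -0.12797692  0.127     ] top [ 0.64571817 -0.13100872  0.127     ]
plate [ 0.6089 -0.0633  0.106 ]
plate [ 0.7138 -0.07    0.106 ]
plate [ 0.7085 -0.1958  0.106 ]
plate [ 0.604  -0.1856  0.106 ]
base [ 0.546  -0.0575  0.018 ]
base [ 0.5399 -0.1887  0.018 ]
screw [ 0.5619 -0.0692  0.018 ] [ 0.5617 -0.069   0.02  ]
screw [ 0.5549 -0.1826  0.018 ] [ 0.5547 -0.1819  0.02  ]
```

View pics/cnest.png

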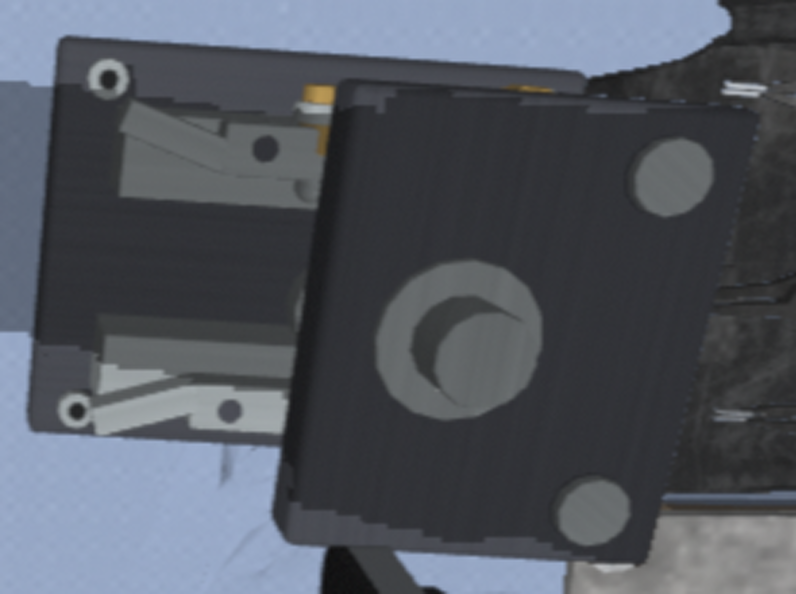

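The crop shows the left ledge's inner edge from crop (120,196) to (310,208), so its front end is at image (374,183). The right ledge's front end is at about crop (100,360–392). Now I cross-check the home estimates and reduce the rest and the paddle to poses.

Run:
```python
from h import *
c=dict(np.load("pics/nest.npz"))
P=lambda u,v,z:ray(c,(330+u/2.7,110+v/2.7),z)
a,b=P(120,196,.045),P(310,208,.045); print("L inner",a,b,np.arctan2(*(b-a)[1::-1]))
for z in(.018,.045): print("R front inner? lower/upper",P(105,316,.018),P(100,362,.045))
th=-.055; x=np.array([np.cos(th),np.sin(th)]);y=np.array([-x[1],x[0]])
print("home from ledge L", a[:2]+62e-3*x-22e-3*y, "plate",np.array([.6065,-.1245])+.014*x,"base",np.array([.543,-.1231])+.081*x)
for n,p in [("left wall end top",P(128,103,.057)),("right wall end outer",P(97,434,.057)),("R ledge front outer",P(97,395,.045)),("R upper front",P(100,365,.045))]:
    d=p[:2]-np.array([.622,-.125]); print(n,d@x,d@y)
t=cam("top") # top-view check: ledge ends
for n,p in [("L ledge inner front",(620,287)),("R ledge inner front",(690,288)),("base L",(543,312)),("base R",(750,326))]:
    z=.045 if 'ledge' in n else .018
    X=ray(t,(215+p[0]/3.8,165+p[1]/3.8),z); d=X[:2]-np.array([.622,-.125]); print(n,X,d@x,d@y)
# ik checks
def tcp(o,th,z): o=np.array(o);return [o[0]-.09*np.cos(th),o[1]-.09*np.sin(th),z+.114]
print(arm.ik([.4285,-.008,.114],q(1.07)),arm.ik(tcp((.645,.223),.25,.03),q(.25)),arm.ik(tcp((.622,-.125),-.055,.03),q(-.055)))
```

```text
L inner [ 0.56393328 -0.10278676  0.045     ] [ 0.6226975  -0.10621257  0.045     ] -0.05823165473381179
R front inner? lower/upper [ 0.56388383 -0.14835349  0.018     ] [ 0.55969892 -0.15633718  0.045     ]
R front inner? lower/upper [ 0.56388383 -0.14835349  0.018     ] [ 0.55969892 -0.15633718  0.045     ]
home from ledge L [ 0.62463014 -0.12816178] plate [ 0.62047883 -0.12526961] base [ 0.62387752 -0.12755275]
left wall end top -0.06109021417415618 0.04802847938767635
right wall end outer -0.0608352579965131 -0.054844970391545095
R ledge front outer -0.06043751446684933 -0.0459300411335196
R upper front -0.06039255191834047 -0.035720973655427084
L ledge inner front [ 0.55983206 -0.10420388  0.045     ] -0.06321714183384554 0.01734716071675747
R ledge inner front [ 0.5596942  -0.14854911  0.045     ] -0.060917035027866676 -0.026938588652372225
base L [ 0.54555013 -0.05691589  0.018     ] -0.08007700495695667 0.06377853367363676
base R [ 0.53798724 -0.19080871  0.018     ] -0.08026806430709178 -0.07032757065004842
[-0.08108855  0.62142994  0.07082787  2.2276547  -0.14149232  0.29649053
  1.18192601] [-0.53465706  0.73175298  0.24869536  1.76135219 -0.26423008  0.6812065
  0.10924   ] [-0.01984437  0.68763512  0.31517132  1.89858344 -0.35099806  0.60920353
  0.46368745]
```

Estimates, all consistent with the given sizes:
- **Paddle:** origin (0.471, 0.070), heading 1.07, with the grip at (0.428, -0.009).
- **Rest:** (0.648, 0.225), heading 0.255, with the disc about 6 mm short of the back dowels.
- **Nest:** home (0.623, -0.128), heading -0.055.

Now I grasp the paddle.

```bash
cat >> h.py <<'E'
REST=(np.array([.648,.2248]),.255); NEST=(np.array([.623,-.1283]),-.055)
def fr(F,s,zp,lat=0):   # tcp for paddle origin at s along frame x, underside height zp
    o,th=F; x=np.array([np.cos(th),np.sin(th)]); p=o+(s-.09)*x+lat*np.array([-x[1],x[0]])
    return [p[0],p[1],zp+.114]
def where(F):
    o,th=F; x=np.array([np.cos(th),np.sin(th)]); p=np.array(arm.read_tool_pos()); d=p[:2]-o
    r=Ro.from_quat(arm.read_eef_rot()).as_matrix()
    return np.round([d@x+.09,d@[-x[1],x[0]],p[2]-.114,np.arctan2(r[1,1],r[0,1])-th],4)
def force(F,n=4):
    x=np.array([np.cos(F[1]),np.sin(F[1])]); f=[]
    for _ in range(n): f.append(arm.read_ft_force()); arm.pause(.02)
    f=np.mean(f,0); return np.round([f[:2]@x,f[:2]@[-x[1],x[0]],f[2]],2)
E
python3 - <<'E'
from h import *
G=(np.array([.4712,.0699]),1.07)
arm.movep(fr(G,0,.11),q(1.07)); arm.line_to(fr(G,0,.0),.12); arm.pause(.2)
print(arm.read_time(),where(G),force(G))
arm.move_gripper(0.0,110); arm.pause(.1)
print(arm.read_opening(),arm.read_finger_force(),where(G),force(G))
arm.line_to(fr(G,0,.09),.12); arm.pause(.2); print(where(G),force(G),arm.read_wrist_torque(),arm.read_time())
for s,z in [(-.11,.036),(0,.036),(0,.09)]: print(arm.ik(fr(REST,s,z),q(REST[1])) is not None)
for s,z in [(-.05,.09),(0,.036),(-.11,.03)]: print(arm.ik(fr(NEST,s,z),q(NEST[1])) is not None)
shoot("held")
E
```

```text
5.8917 [ 0.0002 -0.0003  0.0006  0.    ] [ 0.03  0.07 -0.38]
0.28732067657448607 107.03806042671204 [ 0.0002 -0.0001  0.0002  0.0001] [0.77 0.21 3.73]
[-0.0002  0.0003  0.0893 -0.0001] [ 0.06 -0.19 -2.39] [-0.02833679 -0.00838265 -0.02477191] 7.875
True
True
True
True
True
True
```

The paddle is held: the weight reads 2.4 N and the pose is stable. Next is the pre-insertion pose, with one look to check the paddle-to-disc alignment.

Run:
```python
from h import *
arm.line_to(fr(REST,-.11,.085),.2,ori=q(REST[1])); arm.line_to(fr(REST,-.11,.036),.12); arm.pause(.2)
print(where(REST),force(REST),arm.read_time())
c,im=shoot("pre"); cv2.imwrite("pics/pre_c.png",cv2.resize(im[130:330,180:500],None,fx=2.5,fy=2.5,interpolation=cv2.INTER_CUBIC))
```

```text
[-1.095e-01 -1.000e-04  3.680e-02 -1.000e-04] [-0.48 -0.03 -2.15] 9.825
```

View pics/pre_c.png

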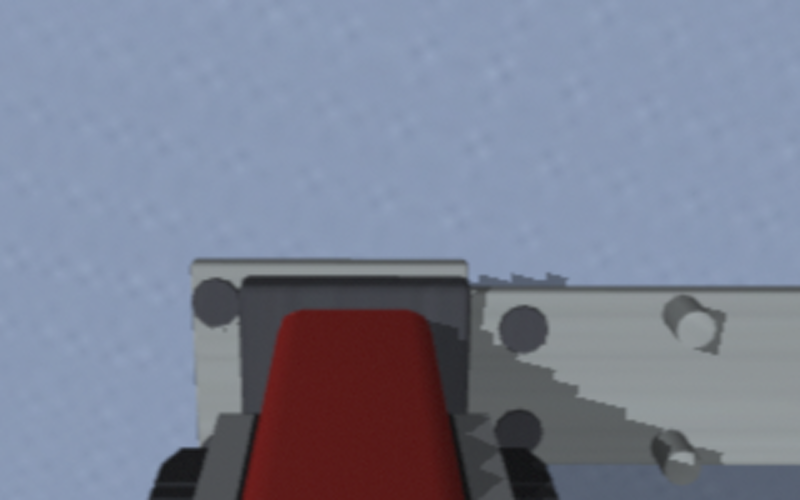

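The crop shows the paddle square in the grip, with its tongue edges at crop rows 287 and 465 and its dowels at (695,328) and (680,460). I check these against the disc numerically in the same picture.

Run:
```python
from h import *
c=dict(np.load("pics/pre.npz")); im=cv2.imread("pics/pre.png")
o,th=REST; x=np.array([np.cos(th),np.sin(th)]);y=np.array([-x[1],x[0]])
def rf(uv,z): d=ray(c,uv,z)[:2]-o; return np.round([d@x,d@y],4)
P=lambda u,v:(180+u/2.5,130+v/2.5)
for n,p,z in [("edgeL",P(600,287),.0408),("edgeL far",P(790,288),.0408),("edgeR",P(600,465),.0408),("edgeR far",P(790,465),.0408),("dowelL top",P(697,329),.0538),("dowelR top",P(681,462),.0538)]: print(n,rf(p,z))
g=cv2.GaussianBlur(cv2.cvtColor(im,cv2.COLOR_BGR2GRAY),(3,3),0)
h=cv2.HoughCircles(g[150:400,480:640],cv2.HOUGH_GRADIENT,1,30,param1=100,param2=15,minRadius=30,maxRadius=62)
print("exp disc px",proj(c,[.6405,.2247,.057]),h)
if h is not None:
    for k in h[0][:3]: print(rf((k[0]+480,k[1]+150),.057))
```

```text
edgeL [-0.1574  0.0164]
edgeL far [-0.124   0.0162]
edgeR [-0.1551 -0.0181]
edgeR far [-0.12   -0.0181]
dowelL top [-0.1441  0.0132]
dowelR top [-0.1446 -0.0109]
exp disc px [790.10461886 290.67956331] None
```

Aligned laterally to within 1 mm. Now I slide in, feel for the rim, then lift.

Run:
```python
from h import *
arm.line_to(fr(REST,-.016,.036),.08); arm.pause(.15); b=force(REST); print(where(REST),b)
s=-.016
while s<.006:
    s+=.001; arm.line_to(fr(REST,s,.036),.02); arm.pause(.03); f=force(REST,2)-b; print(round(s,4),f)
    if f[0]<-1.2: break
print(where(REST),arm.read_time()); c,im=shoot("ins")
```

```text
[-0.0163  0.      0.0361  0.    ] [ 0.32  0.22 -2.36]
-0.015 [-0.71  0.12 -0.4 ]
-0.014 [ 0.02 -0.08 -0.11]
-0.013 [-0.3  -0.7  -0.17]
-0.012 [ 0.03 -0.38 -0.7 ]
-0.011 [ 0.15 -0.12 -0.3 ]
-0.01 [-0.56 -1.08 -0.01]
-0.009 [-0.81  0.39  0.07]
-0.008 [-0.83 -0.45 -0.11]
-0.007 [-0.27 -0.26 -0.23]
-0.006 [ 0.04 -0.48 -0.01]
-0.005 [-0.88 -0.67 -0.4 ]
-0.004 [-1.4  -0.09  0.05]
[-0.0044  0.0002  0.0358  0.0003] 15.2167
```

Run:
```python
from h import *
s=-.0045;fs=[]
while s<.005:
    s+=.0008; arm.line_to(fr(REST,s,.036),.02); arm.pause(.08); f=force(REST,8); print(round(s,4),f,where(REST)[0])
    if f[0]<-2.2: break
print(arm.read_time()); c,im=shoot("ins2")
print(proj(c,[.6405,.2247,.057]))
cv2.imwrite("pics/ins_c.png",cv2.resize(im[200:400,300:620],None,fx=2.5,fy=2.5,interpolation=cv2.INTER_CUBIC))
```

```text
-0.0037 [-0.85  0.53 -2.59] -0.0036
-0.0029 [-0.84  0.47 -2.68] -0.0028
-0.0021 [-1.05  0.36 -2.7 ] -0.0021
-0.0013 [-0.89  0.31 -2.75] -0.0013
-0.0005 [-0.67  0.42 -2.87] -0.0004
0.0003 [-1.    0.05 -2.64] 0.0003
0.0011 [-1.81  0.07 -2.11] 0.0009
0.0019 [-4.63  0.43 -0.61] 0.0013
19.0
[523.33346453 291.52563376]
```

View pics/ins_c.png

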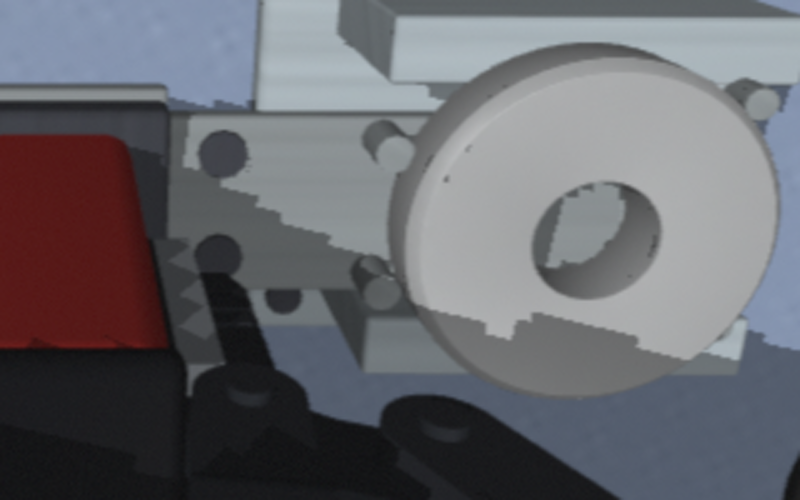

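The crop shows the disc against the rest's back dowels, with both paddle dowels touching its rim. I ease off the press and lift.

Run:
```python
from h import *
arm.line_to(fr(REST,.0007,.036),.02); arm.line_to(fr(REST,.0007,.046),.03); arm.pause(.15); print(where(REST),force(REST,6))
arm.line_to(fr(REST,.0007,.080),.06); arm.pause(.5); print(where(REST),force(REST,6),arm.read_wrist_torque(),arm.read_time())
```

```text
[ 0.0014 -0.0002  0.0463 -0.0002] [ 0.49 -0.14 -3.88]
[ 0.0007 -0.      0.0799 -0.    ] [-0.24  0.15 -4.52] [-0.00416317  0.16879271  0.00298404] 21.35
```

Run:
```python
from h import *
arm.line_to(fr(REST,-.06,.080),.06)
arm.line_to(fr(NEST,-.085,.080),.08,ori=q(NEST[1])); arm.line_to(fr(NEST,-.050,.068),.04); arm.pause(.3)
print(where(NEST),force(NEST,6),arm.read_time())
c,im=shoot("ent"); print(proj(c,fr(NEST,.09-.05,.068+.016-.114)))
# wall tops / disc in nest frame shown for a check
cv2.imwrite("pics/ent_c.png",cv2.resize(im[130:400,260:620],None,fx=2.2,fy=2.2,interpolation=cv2.INTER_CUBIC))
```

```text
[-0.0501 -0.      0.0681 -0.0001] [-0.41  0.07 -4.84] 28.0167
[536.73219826 289.29523294]
```

View pics/ent_c.png

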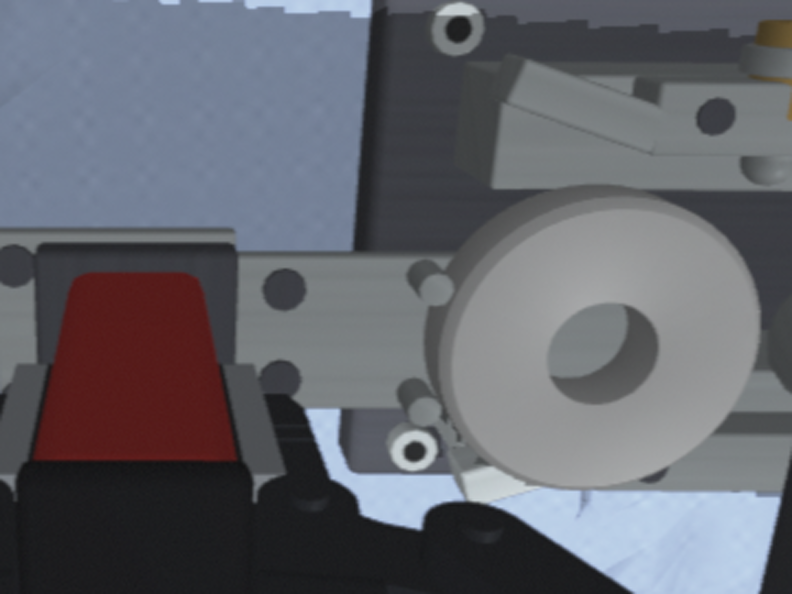

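The disc rides against both dowels, with its top face centred at about crop (600,341). The left ledge's inner front corner is at (492,188), and the base screws are at (458,28) and (413,448). I measure the offset between them.

Run:
```python
from h import *
c=dict(np.load("pics/ent.npz"))
o,th=NEST; x=np.array([np.cos(th),np.sin(th)]);y=np.array([-x[1],x[0]])
for n,u,v,z in [("disc",600,341,.084),("tongueL",300,253,.072),("tongueR",330,408,.072),("dowL",438,289,.085),("dowR",426,411,.085),("ledgeL fr",492,188,.045),("ledgeL far",788,191,.045),("screwL",458,28,.02),("screwR",413,448,.02),("baseL",375,5,.018),("baseL2",357,248,.018),("Rwall fr",468,503,.057),("Lwall fr outer",518,55,.057),("Lwall knee inner",655,152,.057)]:
    d=ray(c,(260+u/2.2,130+v/2.2),z)[:2]-o; print(n,np.round([d@x,d@y],4))
```

```text
disc [-0.052  0.002]
tongueL [-0.1082  0.0157]
tongueR [-0.1001 -0.0184]
dowL [-0.0843  0.0128]
dowR [-0.0843 -0.0124]
ledgeL fr [-0.0608  0.0226]
ledgeL far [0.0059 0.022 ]
screwL [-0.0636  0.0559]
screwR [-0.0646 -0.057 ]
baseL [-0.0834  0.0612]
baseL2 [-0.0835 -0.0001]
Rwall fr [-0.0627 -0.0507]
Lwall fr outer [-0.0633  0.0533]
Lwall knee inner [-0.0322  0.0333]
```

The nest frame holds to about 1 mm, so I set the disc down and begin the push.

Run:
```python
from h import *
arm.line_to(fr(NEST,-.050,.044),.04); arm.line_to(fr(NEST,-.050,.0375),.02); arm.pause(.2)
print(where(NEST),force(NEST,6))
arm.line_to(fr(NEST,-.030,.0375),.03); arm.pause(.1); print(where(NEST),force(NEST,6))
s=-.030
while s<-.0075:
    s+=.0025; arm.line_to(fr(NEST,s,.0375),.03); arm.pause(.05); f=force(NEST,4); print(round(s,4),f,where(NEST)[[0,2]])
    if f[0]<-8: break
print(arm.read_time())
```

```text
[-0.0499 -0.0001  0.0376 -0.0001] [-0.09  0.18 -2.83]
[-0.0297 -0.0001  0.0377 -0.0001] [-0.19  0.03 -2.24]
-0.0275 [-0.37  0.46 -2.77] [-0.0275  0.0375]
-0.025 [-0.85  0.06 -2.85] [-0.0249  0.0375]
-0.0225 [-0.66  0.07 -2.71] [-0.0223  0.0375]
-0.02 [-0.29  0.04 -2.63] [-0.0198  0.0375]
-0.0175 [-1.45 -0.33 -2.65] [-0.0178  0.0374]
-0.015 [-4.87 -1.52 -1.13] [-0.0166  0.0371]
-0.0125 [-5.8  -1.44 -2.37] [-0.0146  0.0368]
-0.01 [-5.36 -0.69 -2.91] [-0.0119  0.0367]
-0.0075 [-5.13 -0.83 -3.33] [-0.0094  0.0367]
-0.005 [-6.52 -1.42 -2.42] [-0.0076  0.0366]
34.275
```

Run:
```python
from h import *
s=-.005
while s<.010:
    s+=.0008; arm.line_to(fr(NEST,s,.0375),.02); arm.pause(.05); f=force(NEST,4); w=where(NEST); print(round(s,4),f,w[0],round(s-w[0],4))
    if f[0]<-8.5: break
print(arm.read_time())
```

```text
-0.0042 [-6.08 -1.15 -2.43] -0.0069 0.0027
-0.0034 [-5.81 -1.52 -2.69] -0.0061 0.0027
-0.0026 [-5.21 -0.9  -3.12] -0.0048 0.0022
-0.0018 [-6.3  -0.94 -2.71] -0.0042 0.0024
-0.001 [-4.96  0.09 -3.82] -0.0019 0.0009
-0.0002 [-5.74  0.2  -3.62] -0.0013 0.0011
0.0006 [-5.46  0.09 -3.35] -0.0005 0.0011
0.0014 [-5.37  0.31 -4.19] 0.0004 0.001
0.0022 [-5.53  0.27 -3.84] 0.0012 0.001
0.003 [-4.45  0.6  -3.28] 0.0031 -0.0001
0.0038 [-5.7   0.39 -2.52] 0.0032 0.0006
0.0046 [-6.67  0.76 -1.22] 0.0034 0.0012
0.0054 [-7.55  0.25 -0.98] 0.0036 0.0018
0.0062 [-8.58  0.03 -0.3 ] 0.0038 0.0024
39.4083
```

Stop felt at an actual position of about +3.1 mm. The drag just before it was about 5.4 N, so I press to about 12.4 N in total and hold.

Run:
```python
from h import *
s=.0062
while s<.0105:
    s+=.0005; arm.line_to(fr(NEST,s,.0375),.02); arm.pause(.05); f=force(NEST,4); print(round(s,4),f,where(NEST)[0])
    if f[0]<-12: break
for _ in range(4): arm.pause(.12); print(force(NEST,3),where(NEST))
print(arm.read_time())
```

```text
0.0067 [-8.87  0.3  -0.1 ] 0.0039
0.0072 [-9.66  0.59  0.62] 0.004
0.0077 [-9.7   0.8   0.36] 0.0042
0.0082 [-10.81   0.36   0.72] 0.0043
0.0087 [-11.27  -0.23   0.9 ] 0.0045
0.0092 [-11.28   0.23   0.77] 0.0046
0.0097 [-11.95  -0.14   1.12] 0.0048
0.0102 [-12.65   0.22   0.88] 0.0049
[-12.33  -0.39   0.91] [ 0.0049 -0.      0.0365 -0.0011]
[-12.23  -0.07   1.48] [ 0.0049 -0.      0.0365 -0.0011]
[-12.89   0.38   1.11] [ 0.0049  0.      0.0365 -0.0011]
[-12.64   0.28   0.68] [ 0.0049 -0.      0.0365 -0.0011]
43.0083
```

Held at about 7 N above drag. Now I ease off, drop the tongue, draw it out and check the forces.

Run:
```python
from h import *
arm.line_to(fr(NEST,.002,.0365),.02); arm.pause(.1); print(where(NEST),force(NEST,5))
arm.line_to(fr(NEST,.000,.032),.03); arm.pause(.1); print(where(NEST),force(NEST,5))
arm.line_to(fr(NEST,-.02,.032),.04); print(force(NEST,5))
arm.line_to(fr(NEST,-.112,.032),.08); arm.pause(.2); print(where(NEST),force(NEST,5),arm.read_time())
shoot("out")
arm.line_to(fr(NEST,-.112,.07),.1)
G=(np.array([.4712,.0699]),1.07)
arm.line_to(fr(G,0,.07),.12,ori=q(1.07)); arm.line_to(fr(G,0,.006),.08); arm.pause(.1); b=force(G,5); print(where(G),b)
z=.006
while z>-.003:
    z-=.001; arm.line_to(fr(G,0,z),.03); f=force(G,4); print(round(z,4),f)
    if f[2]-b[2]>2.5: break
print(arm.read_time())
```

```text
[0.0027 0.0001 0.0368 0.0003] [-2.8   0.55 -3.28]
[ 0.0009 -0.0003  0.0323 -0.0002] [-0.19 -0.19 -2.37]
[ 0.2  -0.02 -2.26]
[-0.1117  0.      0.0319  0.0003] [-0.28  0.03 -2.67] 46.575
[ 0.0001 -0.0002  0.0064 -0.    ] [-0.08 -0.2  -2.29]
0.005 [ 0.02  0.02 -2.52]
0.004 [-0.15  0.3  -2.49]
0.003 [ 0.04 -0.16 -2.7 ]
0.002 [ 0.2  -0.07 -2.82]
0.001 [-0.02  0.03 -2.71]
0.0 [0.39 0.32 0.97]
51.4667
```

Run:
```python
from h import *
arm.move_gripper(1.0); arm.pause(.2); G=(np.array([.4712,.0699]),1.07)
arm.line_to(fr(G,0,.12),.12); arm.pause(.2); print(arm.read_time(),arm.read_opening(),where(G),force(G))
c,im=shoot("laid")
m=np.zeros((480,640),np.uint8); k=im.max(2)<45; m[120:260,200:330]=k[120:260,200:330]*255
for uv in [proj(c,[.4282,-.0091,.089]),proj(c,[.4714,.0699,.004])]: print(uv,im[int(uv[1]),int(uv[0])])
c=dict(np.load("pics/out.npz")); o=cv2.imread("pics/out.png"); g=cv2.cvtColor(o,cv2.COLOR_BGR2GRAY)
th=NEST[1]; x=np.array([np.cos(th),np.sin(th)])
for s in np.arange(-.05,-.012,.002):
    p=proj(c,[*(NEST[0]+s*x),.057]); print(round(s,3),p.round(),g[int(p[1]),int(p[0])] if 0<=p[0]<640 else None)
```

```text
53.6333 0.9991640221889002 [-1.000e-04  2.000e-04  1.195e-01 -0.000e+00] [ 0.45 -0.27  0.48]
[323.71620085 257.34245325] [28 26 25]
[448.54781672 218.49014309] [143 141 135]
-0.05 [701. 299.] None
-0.048 [706. 299.] None
-0.046 [711. 299.] None
-0.044 [716. 299.] None
-0.042 [721. 299.] None
-0.04 [726. 299.] None
-0.038 [731. 299.] None
-0.036 [736. 299.] None
-0.034 [741. 299.] None
-0.032 [746. 299.] None
-0.03 [751. 299.] None
-0.028 [756. 299.] None
-0.026 [761. 299.] None
-0.024 [766. 299.] None
-0.022 [771. 299.] None
-0.02 [776. 299.] None
-0.018 [781. 299.] None
-0.016 [786. 299.] None
-0.014 [791. 299.] None
-0.012 [796. 299.] None
```

Run:
```python
from h import *
arm.line_to(fr((np.array([.4712,.0699]),1.07),0,.2),.2); arm.movep([.50,-.14,.32],q(-.055)); arm.pause(.2)
c,im=shoot("fin"); g=cv2.cvtColor(im,cv2.COLOR_BGR2GRAY); th=NEST[1]; x=np.array([np.cos(th),np.sin(th)]);print(arm.read_time())
for s in np.arange(-.046,-.010,.0015):
    p=proj(c,[*(NEST[0]+s*x),.057]); print(round(s,4),p.round(),g[int(p[1]),int(p[0])])
```

```text
55.2667
-0.046 [421. 185.] 49
-0.0445 [423. 185.] 49
-0.043 [425. 185.] 50
-0.0415 [427. 185.] 49
-0.04 [429. 185.] 50
-0.0385 [431. 185.] 48
-0.037 [433. 185.] 49
-0.0355 [435. 185.] 49
-0.034 [437. 185.] 50
-0.0325 [439. 185.] 58
-0.031 [441. 185.] 65
-0.0295 [443. 185.] 87
-0.028 [445. 185.] 102
-0.0265 [446. 185.] 118
-0.025 [448. 185.] 119
-0.0235 [450. 185.] 119
-0.022 [452. 185.] 119
-0.0205 [454. 185.] 119
-0.019 [456. 185.] 120
-0.0175 [458. 185.] 121
-0.016 [460. 185.] 120
-0.0145 [462. 185.] 121
-0.013 [464. 185.] 121
-0.0115 [466. 185.] 121
```

The disc's rear rim is at about -30 mm, where home predicts -31 mm plus the roughly 1 mm frame offset, so it is home.

```bash
python3 -c "
from station import ticket
print(ticket.finish_job())"
```

```text
the job is handed in; nothing more can be done
None
```

I handed the job in at about 55 s. The disc is home against the stop after a hold at about 7 N above drag (estimated from the wrist force), and the paddle lies flat on the table about 25 cm from the die set; the judge returned no verdict.

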